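# Shut and lock the filter hatch of the studio air cleaner

## Robot

A 6-joint arm with a two-finger parallel gripper is mounted at the origin on the work surface. World frame = base frame: x ahead of the robot, y to its left, z up, the work surface at z = 0. Lengths are in m, angles in rad, forces in N, time in s.
With the tool pointing down it reaches from about 0.375 to 0.9 m from the base axis. Payload 3.1 kg.
Tool frame: the origin (TCP) lies between the finger pads, 19 mm behind the fingertips; this is the grasp point; z points along the fingers, y is the line along which they close (so a half turn about z gives the same grasp; the last joint's range is limited). The gripper opens to 85 mm and grips with 20 to 120 N. Pads are 22 mm wide; open, the fingers measure 114 mm over their backs; the gripper's body (76 mm by 85 mm) begins 54 mm behind the grasp point. The pads swing forward as they close: fully open they stand 13 mm farther back than shut.
Start: joints at [-1.425, 0.527, 1.433, -0, 1.181, -0.178], TCP at [0.199, -0.592, 0.25] pointing down, gripper open.
Joint ranges: [-3.08, 3.08], [-0.75, 2.2], [0.22, 2.44], [-1.43, 4.57], [0, 2.65], [-2.85, 2.85]. Speed limits (rad/s): [2.79, 2.79, 3.14, 3.14, 3.14, 3.14].

## Interface

Orientations are given as a 3x3 rotation matrix whose columns are the frame's x, y, z axes.
In Python, from workcell import env gives the robot as it stands.
- The arm moves only by the tool step_hand, called after ">>>" by a JSON object that holds its "op" and its "data", one argument or row to a line. Schema: {"type":"object","properties":{"plan":{"type":"array","items":{"type":"number"},"minItems":6,"maxItems":120},"jaw":{"type":"number"},"squeeze":{"type":"number"},"only":{"type":"string"},"quiet":{"type":"boolean"},"lines":{"type":"string"}},"required":["plan"],"additionalProperties":false}. plan is one flat list of numbers that holds 1 to 20 rows one after another, with no inner brackets; each row has 6 numbers: dx, dy, dz in cm, then a rotation vector rx, ry, rz in units of 0.2 rad; each row shifts and turns the commanded pose from where the row before left it, along the tool's axes as they then stand; what a row does not reach is not made up. A row lasts 1/12 s, in which the tool goes at most 0.0417 m and 0.125 rad, less where a joint would pass 70% of its speed; a pose out of reach is approached as far as the arm can. jaw is the finger opening in m, set as the call begins (left out keeps the last). The fingers move at their own pace and stop on an object; squeeze is the grip in N (left out, the last holds). Time passes only in rows, so rows that do not move let the fingers close. The tool returns the time, the measured TCP pose, the force, the opening and the grip force at its end. only (a regular expression) keeps the lines of the reply that match it, lines (a string "A,B") keeps lines A to B, and quiet returns only ok. Input that does not fit is refused with a message, and nothing moves.
- env.sense(): the state, without advancing time (a new reading comes with each control period).
- env.read_camera(name): name is "scene" or "top" or "wrist"; returns the picture (420x560x3 uint8, red, green, blue); there is no depth.
- env.calibration(name): a dict with "intrinsics" (3x3 intrinsics, pixels), "extrinsics" (4x4, takes a point from world to camera coordinates); the wrist camera has in their place "tool_from_camera" (4x4, takes a point from camera to tool coordinates, whose origin is the TCP and whose axes are the flange's). Camera axes: x right, y down, z forward; pixel columns grow to the right and rows downward; lengths in m; the calibration is good to about 2 mm. The wrist camera is an equidistant fisheye: a pixel r from the principal point sees the ray r / f radians off the axis. A picture is of the moment at which its call begins: read the wrist's pose just before it. calibration takes no time and is no camera call.
- env.close_job(): hands the job in; it is judged then, once.
The state is a dict: "t": time; "joint_pos": joint angles; "joint_vel": joint speeds; "tau": joint torques, N m; "position": TCP position; "tcp_rot": TCP orientation; "contact_force": force on the tool from outside, world axes, zero at the start; "moment": the same for the moment, N m; "width": finger opening in m; "finger_force": force on a finger pad.
Only numpy, scipy, OpenCV 4.12 (cv2) and the standard library are available. Lean on these libraries where they do the work, as an engineer would, in place of code of your own. Each camera call takes 0.05 s, during which the arm holds its last target. There are 200 camera calls.

## Task

The bench air cleaner has a fresh filter in it and its hatch is still standing open. Swing the hatch down shut, then lock it with its quarter-turn wing stud: line the wing up with the two raised dashes on the hatch so that it will go in, push it all the way in, and give it a quarter turn clockwise until it clicks and stays locked when you let go. Leave the things standing beside the cleaner where they are.

Things in the scene. Friction and masses are not known exactly. Their poses are not given: they have to be found in the camera images.
- unit: bench air cleaner, a fixed white box 320 (x) x 360 (y) x 150 mm tall with louvres; origin at the centre of its underside on the bench, z up, -x its front (nearer the robot). The hatch covers the filter well in its top. In the front rim under the hatch is the stud's slotted receptacle plate.
- hatch (a joint): opening angle of the hatch, rad: 0 shut (stops on the rim), 0.4 to 0.75 at the start. Hinged at its far edge; the front edge swings up to open. Stiff hinge: it stays where it is left; pushing its free edge down takes about 1 to 3 N.
- hatch_hinge (a point): middle of the hatch's hinge line, at unit x +100 mm, z 150 mm. Axes turn with the hatch: y along the hinge line, z out of its top face, -x towards its free edge. The grey sheet-metal hatch reaches 230 mm from here to its free front edge, is 240 mm wide (y +-120) and 12 mm thick (top face at z +12 mm).
- hatch_edge (a point): middle of the free front edge of the hatch, on its top face (230 mm from the hinge); axes as hatch_hinge
- stud_seat (a point): where the stud's axis crosses the hatch's top face: 198 mm from the hinge, mid-width (unit x -98 mm when shut). A steel ring 44 mm across, 3 mm high, surrounds it. Two raised dashes (24 x 7 mm, 2 mm high, centred 40 mm to either side) lie along y, over the line of the slot below. Axes as hatch_hinge; z is the stud's axis.
- stud (a joint): how far the stud is pushed in, m: 0 proud, 0.015 fully in; return spring 3 N rising to 8.5 N. Hatch shut, its cross pin stops on the plate at 0.0015 unless the wing is within 0.2 rad of the dashes. Past 0.0115 the pin is under the plate and turns clockwise only, to a stop just past a quarter turn; there it springs back into a click notch, locked at 0.010.
- wing (a joint): turn of the wing, rad, positive clockwise seen from above: 0 in line with the dashes (a half turn, +-3.14, is the same), +1.57 a quarter turn clockwise from there. Starts between -1.2 and 1.2; light friction (0.02 N m). Pushed in but let go in line with the dashes, the stud springs out; let go partly turned, it stays under the plate.
- wing_grip (a point): on the stud's axis in the black plastic wing, 6 mm below its top: a good height for the TCP. y along the wing, z up the axis. The wing is an upright blade 42 mm long (y), 10 mm thick (x), 26 mm tall (20 mm below to 6 mm above this point). This point is 40 mm above the hatch's top face with the stud proud, 25 mm fully in, 30 mm locked.
- glue_bottle: white glue bottle, 58 mm diameter, 170 mm tall, upright on the bench to the right of the cleaner; origin at the centre of its underside. Leave alone.
- brush_tin: open tin with brushes standing in it, 72 mm diameter, about 210 mm tall, to the left of the cleaner; origin at the centre of its underside. Leave alone.
- tape_roll: roll of paper tape lying flat, 100 mm diameter, 36 mm high, to the left of the cleaner; origin at the centre of its underside. Leave alone.

How it is judged:
On the way:
1. the hatch is shut (value of joint hatch below 0.03 rad), for 0.2 s.
At the end, for the whole second after the job is handed in: Hatch shut (within 0.03 rad); stud locked in its click notch (pushed in 8.5 to 10.9 mm, rests at 10) with the wing a quarter turn from the dashes, pointing front to back (within 20 degrees); bottle, tin and tape within 30 mm of where they stood (value of joint hatch below 0.03 rad and value of joint stud between 0.0085 and 0.0109 m and angle between the y axis of wing_grip and the x axis of unit, either way round below 0.35 rad and distance of each of glue_bottle, brush_tin, tape_roll from where it was at the start of the episode below 0.03 m); the robot touches nothing.
It fails at once if a bystander is shoved more than 30 mm or knocked over (distance of any of glue_bottle, brush_tin, tape_roll from where it was at the start of the episode above 0.03 m or angle between any of glue_bottle, brush_tin's own z axis and vertical above 0.5 rad).
It also fails if it takes over 54 s, if anything falls off the work surface, if the arm or the gripper's body presses on something with over 40 N, if the wrist force passes 120 N, or if a joint passes its speed limit or range.

## Working session

There is one attempt and no reset: what is moved stays moved. The work goes in short steps, Python scripts to look and compute and a tool call to move; the robot and the scene stay as the last step left them, time stands still between calls to the robot, and variables do not carry over. Pictures are saved under pics/ and viewed, at most 10 in all, crops included, and the job is handed in when it is done.

```bash
ls; mkdir -p pics
```

Run:
```python
from workcell import env
import cv2,numpy as np
for n in("scene","top"):
    cv2.imwrite(f"pics/{n}0.png",env.read_camera(n)[:,:,::-1])
    c=env.calibration(n);print(n,np.round(c["intrinsics"],1).tolist(),np.round(c["extrinsics"],3).tolist())
c=env.calibration("wrist");print({k:np.round(v,3).tolist() for k,v in c.items()})
s=env.sense();print(s)
```

```text
pics
workcell.py
scene [[474.7, 0.0, 277.2], [0.0, 474.7, 205.3], [0.0, 0.0, 1.0]] [[-0.887, 0.463, 0.003, 0.526], [0.408, 0.784, -0.468, -0.231], [-0.219, -0.414, -0.884, 1.565], [0.0, 0.0, 0.0, 1.0]]
top [[382.9, 0.0, 275.7], [0.0, 382.9, 212.0], [0.0, 0.0, 1.0]] [[-0.016, -1.0, 0.005, 0.062], [-0.986, 0.014, -0.166, 0.635], [0.166, -0.008, -0.986, 1.071], [0.0, 0.0, 0.0, 1.0]]
{'intrinsics': [[325.192, 0.0, 281.364], [0.0, 325.192, 204.45], [0.0, 0.0, 1.0]], 'tool_from_camera': [[-0.0, -0.962, -0.272, 0.068], [1.0, -0.001, 0.001, 0.001], [-0.001, -0.272, 0.962, -0.124], [0.0, 0.0, 0.0, 1.0]]}
{'t': 0.1, 'joint_pos': array([-1.42550155e+00,  5.28391163e-01,  1.43377629e+00,  5.27974901e-05,
        1.18141816e+00, -1.78524031e-01]), 'joint_vel': array([-0.00090391, -0.00264903, -0.00350284, -0.00188377,  0.00149581,
       -0.00040923]), 'tau': array([-3.79651347e-04, -4.43304062e+01, -1.78587037e+01, -1.78206860e-04,
        3.87657652e-03, -1.63696427e-05]), 'position': array([ 0.19880517, -0.59189396,  0.24911974]), 'tcp_rot': array([[ 9.48033671e-01,  3.18169924e-01, -2.40217881e-04],
       [ 3.18169761e-01, -9.48031691e-01,  1.97903020e-03],
       [ 4.01933723e-04, -1.95261733e-03, -9.99998013e-01]]), 'contact_force': array([-0.4494641 , -0.51737547, -0.00901239]), 'moment': array([-0.02580559,  0.01024883, -0.03544707]), 'finger_force': 0.0, 'width': 0.08534438163902067}
```

View pics/scene0.png

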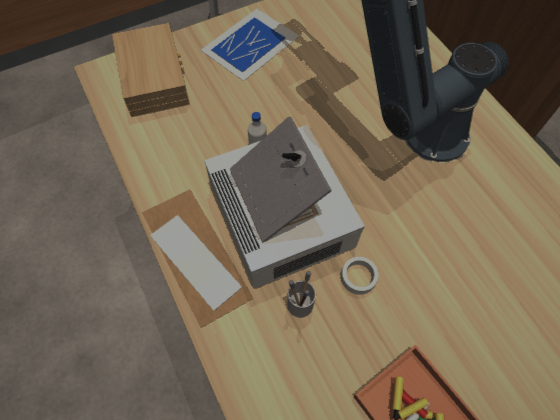

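View pics/top0.png

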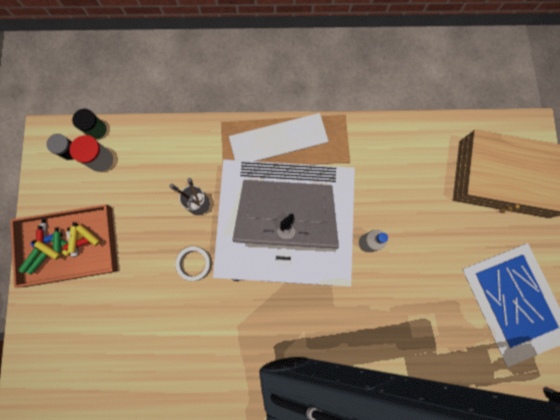

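The scene view shows the open grey hatch with the black wing at about (293,158). In the top view the wing is at about (288,222), the box corners are near (222,161), (354,167), (352,284) and (214,279), the bottle is at (376,239), the tin at (195,200) and the tape at (193,264). I'll zoom in on the corners next.

Run:
```python
import cv2,numpy as np
a=cv2.imread("pics/top0.png")[150:300,200:370];b=cv2.imread("pics/scene0.png")[110:290,195:370]
a=cv2.resize(a,None,fx=4,fy=4,interpolation=cv2.INTER_CUBIC)
cv2.imwrite("pics/topc.png",a)
b=cv2.resize(b,None,fx=3.3,fy=3.3,interpolation=cv2.INTER_CUBIC)
cv2.imwrite("pics/scenec.png",b)
```

```text
(no output)
```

View pics/topc.png

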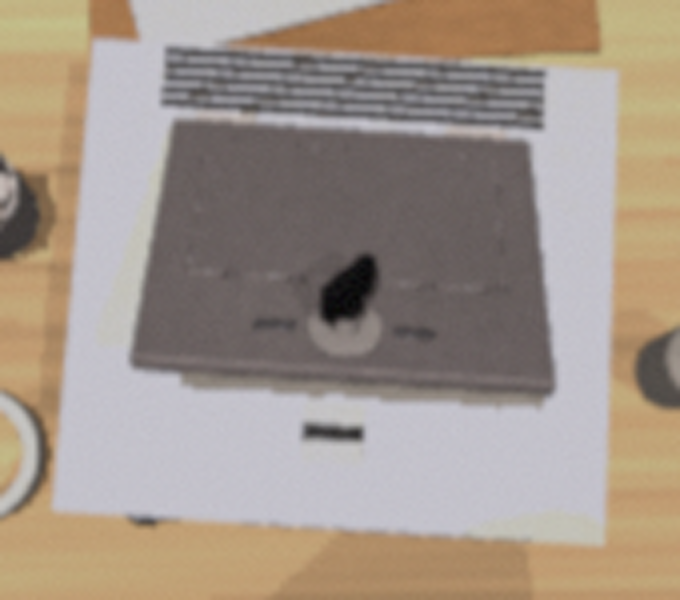

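View pics/scenec.png

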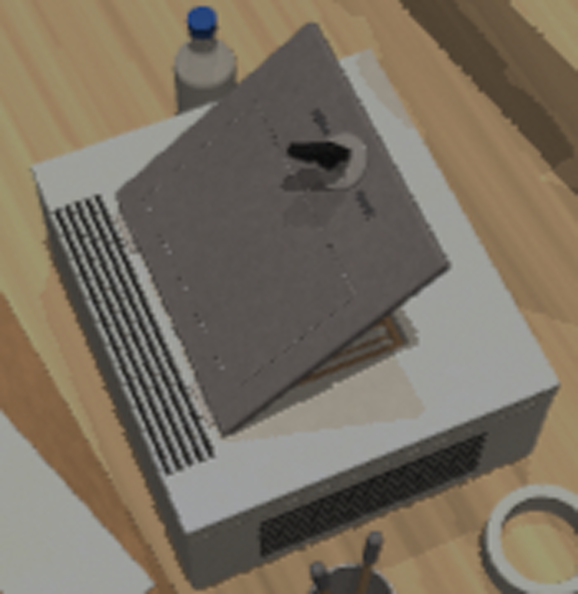

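Create h.py:
```python
import numpy as np,cv2
from workcell import env
def ray(n,p):
    c=env.calibration(n);E=np.array(c["extrinsics"]);R=E[:3,:3]
    d=R.T@np.linalg.inv(c["intrinsics"])@[p[0],p[1],1];return -R.T@E[:3,3],d/np.linalg.norm(d)
def wray(p,pos,rot):
    c=env.calibration("wrist");K=np.array(c["intrinsics"]);T=np.array(c["tool_from_camera"])
    x=(np.array(p)-K[:2,2])/K[0,0];r=np.hypot(*x)+1e-12
    d=np.r_[x/r*np.sin(r),np.cos(r)];return pos+rot@T[:3,3],rot@T[:3,:3]@d
def plane(r,z):
    o,d=r;return o+d*(z-o[2])/d[2]
def meet(rs):
    A=[np.eye(3)-np.outer(d,d) for o,d in rs]
    x=np.linalg.solve(sum(A),sum(a@o for a,(o,d) in zip(A,rs)))
    return x,[float(np.linalg.norm(a@(x-o))) for a,(o,d) in zip(A,rs)]
```

Run:
```python
from h import *
np.set_printoptions(precision=4,suppress=True)
T=dict(FL=(223.3,160),FR=(354.3,167.5),NR=(351,286.3),NL=(213.5,278),hL=(243.8,180.3),hR=(332.3,185.5),eL=(233.3,240.5),eR=(338,245.5))
S=dict(FL=(250.5,271.2),FR=(205,161.5),NR=(306.5,125.8),NL=(363.8,226.1),eR=(290.2,116.7),eL=(331.1,190.6),hR=(230.8,167.6),hL=(262.3,241.8))
P={}
for k in T:
    x,e=meet([ray("top",T[k]),ray("scene",S[k])]);P[k]=x
    print(k,x,np.round(e,4),plane(ray("top",T[k]),.15)[:2],plane(ray("scene",S[k]),.15)[:2])
h=(P['hL']+P['hR'])/2;e=(P['eL']+P['eR'])/2;v=e-h;print(h,e,np.linalg.norm(v),np.arctan2(v[2],np.hypot(v[0],v[1])))
for n,p in (("top",(376,239)),("top",(195,200)),("top",(193,264))): print(plane(ray(n,p),.1)[:2])
```

```text
FL [0.7681 0.1941 0.1483] [0.0016 0.0016] [0.7663 0.1949] [0.7695 0.1935]
FR [ 0.7404 -0.1635  0.1443] [0.0017 0.0017] [ 0.74   -0.1634] [ 0.7401 -0.1582]
NR [ 0.4212 -0.1412  0.1406] [0.0005 0.0005] [ 0.4211 -0.139 ] [ 0.4255 -0.1355]
NL [0.4488 0.2179 0.1458] [0.0012 0.0012] [0.4479 0.2181] [0.4515 0.2186]
hL [0.7077 0.138  0.1542] [0.0007 0.0007] [0.7083 0.1388] [0.7075 0.1358]
hR [ 0.687  -0.0988  0.1627] [0.0004 0.0004] [ 0.6903 -0.1012] [ 0.6843 -0.1063]
eL [0.5302 0.152  0.2981] [0.0008 0.0008] [0.5449 0.1669] [0.473  0.0868]
eR [ 0.5145 -0.0828  0.3035] [0.0014 0.0014] [ 0.5274 -0.1097] [ 0.4522 -0.1872]
[0.6974 0.0196 0.1585] [0.5224 0.0346 0.3008] 0.22608275483734866 0.6810686560723942
[ 0.5478 -0.2248]
[0.6658 0.2805]
[0.4866 0.2825]
```

The rows are not in the units I measure in: shifts go in cm and turns go in units of 0.2 rad. I convert before sending: -0.016 m is -1.6, -0.1247 rad is -0.6235.

>>> {"op": "step_hand", "data": {
  "plan": [0,0,-1.6,0,0,-0.6235,0,0,-1.6,0,0,-0.6235,0,0,-1.6,0,0,-0.6235,0,0,-1.6,0,0,-0.6235,0,0,-1.6,0,0,-0.6235,0,0,-1.6,0,0,-0.6235,0,0,-1.6,0,0,-0.6235,0,0,-1.6,0,0,-0.6235,0,0,-1.6,0,0,-0.6235,0,0,-1.6,0,0,-0.6235,0,0,0,0,0,0],
  "jaw": 0,
  "squeeze": 30
}}

```text
t: 1.02
position: [0.1991, -0.5937, 0.4133]
tcp_rot: [[-0.002, 1.0, 0.001], [1.0, 0.002, -0.006], [-0.006, 0.001, -1.0]]
contact_force: [-0.8, -0.4, 0.5]
width: 0.0
finger_force: 0.0
```

```bash
python3 -c "
from h import *
print(np.round(env.sense()['tcp_rot'],3))"
```

```text
[[-0.002  1.     0.001]
 [ 1.     0.002 -0.006]
 [-0.006  0.001 -1.   ]]
```

Scaled: 0.0344 m is 3.44, 0.0212 m is 2.12.

>>> {"op": "step_hand", "data": {
  "plan": [3.44,2.12,0,0,0,0,3.44,2.12,0,0,0,0,3.44,2.12,0,0,0,0,3.44,2.12,0,0,0,0,3.44,2.12,0,0,0,0,3.44,2.12,0,0,0,0,3.44,2.12,0,0,0,0,3.44,2.12,0,0,0,0,3.44,2.12,0,0,0,0,3.44,2.12,0,0,0,0,3.44,2.12,0,0,0,0,3.44,2.12,0,0,0,0,3.44,2.12,0,0,0,0,3.44,2.12,0,0,0,0,3.44,2.12,0,0,0,0,3.44,2.12,0,0,0,0,0,0,0,0,0,0,0,0,0,0,0,0]
}}

```text
t: 2.52
position: [0.5381, -0.04, 0.4084]
tcp_rot: [[-0.002, 1.0, -0.003], [1.0, 0.002, 0.0], [0.0, -0.003, -1.0]]
contact_force: [-0.9, -1.2, 0.3]
width: -0.0
finger_force: 0.0
```

Scaled: 0.02 m is 2, 0.015 m is 1.5.

>>> {"op": "step_hand", "data": {
  "plan": [-0.3,0,2,0,0,0,0,0,2,0,0,0,0,0,2,0,0,0,0,0,2,0,0,0,0,0,1.5,0,0,0,0,0,1,0,0,0,0,0,1,0,0,0,0,0,0.5,0,0,0]
}}

```text
t: 3.18
position: [0.5376, -0.046, 0.2892]
tcp_rot: [[0.002, 1.0, -0.001], [1.0, -0.002, -0.0], [-0.0, -0.001, -1.0]]
contact_force: [-0.7, 0.4, 2.0]
width: 0.0002
finger_force: 1.1
```

>>> {"op": "step_hand", "data": {
  "plan": [0,-0.25,0.75,0,0,0,0,-0.25,0.75,0,0,0,0,-0.25,0.75,0,0,0,0,-0.25,0.75,0,0,0,0,-0.25,0.75,0,0,0,0,-0.25,0.75,0,0,0,0,-0.25,0.75,0,0,0,0,-0.25,0.75,0,0,0,0,-0.25,0.75,0,0,0,0,-0.25,0.75,0,0,0,0,-0.25,0.75,0,0,0,0,-0.25,0.75,0,0,0,0,-0.25,0.75,0,0,0,0,0,0.5,0,0,0,0,0,0,0,0,0]
}}

```text
t: 4.43
position: [0.5043, -0.045, 0.1861]
tcp_rot: [[0.0, 1.0, -0.003], [1.0, -0.0, 0.001], [0.001, -0.003, -1.0]]
contact_force: [0.5, 0.0, -0.5]
width: 0.0004
finger_force: 0.0
```

>>> {"op": "step_hand", "data": {
  "plan": [0,0,0.2,0,0,0,0,0,0.2,0,0,0,0,0,0.2,0,0,0,0,0,0,0,0,0]
}}

```text
t: 4.77
position: [0.5055, -0.0451, 0.1813]
tcp_rot: [[-0.0, 1.0, -0.0], [1.0, 0.0, 0.0], [0.0, -0.0, -1.0]]
contact_force: [0.5, -0.2, -0.4]
width: 0.0001
finger_force: 0.0
```

Scaled: 0.002 m is 0.2.

>>> {"op": "step_hand", "data": {
  "plan": [0,0,0.2,0,0,0,0,0,0.2,0,0,0,0,0,0.2,0,0,0,0,0,0,0,0,0]
}}

```text
t: 5.1
position: [0.5059, -0.0451, 0.1805]
tcp_rot: [[-0.001, 1.0, 0.002], [1.0, 0.001, -0.001], [-0.001, 0.002, -1.0]]
contact_force: [-8.9, 1.7, 35.7]
width: 0.0002
finger_force: 18.0
```

```bash
python3 -c "
from h import *
a=env.read_camera('top')[150:300,200:370];b=env.read_camera('scene')[110:290,195:370]
cv2.imwrite('pics/c2.png',np.hstack([cv2.resize(a,(400,353)),cv2.resize(b,(343,353))])[:,:,::-1])"
```

```text
(no output)
```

View pics/c2.png

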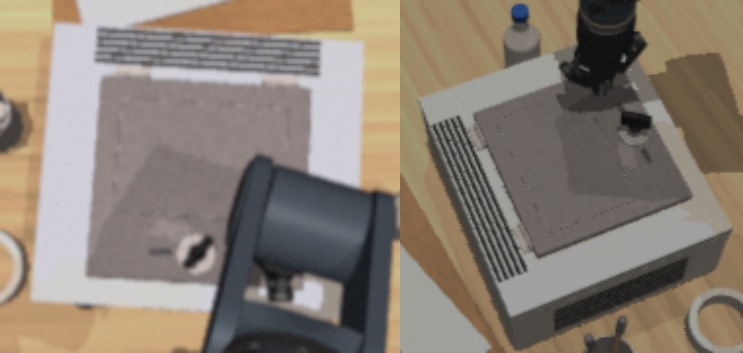

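The composite shows the hatch down flat. The wing is at about (197,252) in the left part and is turned counterclockwise from the dashes. I'll rise and measure with the wrist camera.

Scaled: -0.03 m is -3, -0.02 m is -2.

>>> {"op": "step_hand", "data": {
  "plan": [0,0,-2,0,0,0,0,0,-3,0,0,0,0,0,-3,0,0,0,0,0,-2,0,0,0,0,0,0,0,0,0,0,0,0,0,0,0,0,0,0,0,0,0],
  "jaw": 0.06
}}

```text
t: 5.78
position: [0.505, -0.0449, 0.2748]
tcp_rot: [[-0.0, 1.0, -0.001], [1.0, 0.0, 0.0], [0.0, -0.001, -1.0]]
contact_force: [0.8, 1.0, 0.7]
width: 0.06
finger_force: 0.0
```

Create look.py:
```python
import sys;from h import *
n=sys.argv[1];s=env.sense();im=env.read_camera("wrist")
np.savez(f"pics/{n}.npz",im=im,p=s["position"],R=s["tcp_rot"])
```

```bash
python3 look.py A
```

```text
(no output)
```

>>> {"op": "step_hand", "data": {
  "plan": [2.5,-0.4,0,0,0,0,3,-0.4,0,0,0,0,2.4,0,0,0,0,0,0,0,0,0,0,0,0,0,0,0,0,0,0,0,0,0,0,0]
}}

```text
t: 6.33
position: [0.4973, 0.0337, 0.2745]
tcp_rot: [[-0.001, 1.0, -0.002], [1.0, 0.001, -0.0], [-0.0, -0.002, -1.0]]
contact_force: [-0.7, 0.1, 0.8]
width: 0.06
finger_force: 0.0
```

```bash
python3 look.py B
python3 -c "
import numpy as np,cv2
a,b=[np.load(f'pics/{n}.npz')['im'] for n in 'AB']
cv2.imwrite('pics/AB.png',cv2.resize(np.hstack([a,b]),(800,300))[:,:,::-1])"
```

```text
(no output)
```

View pics/AB.png

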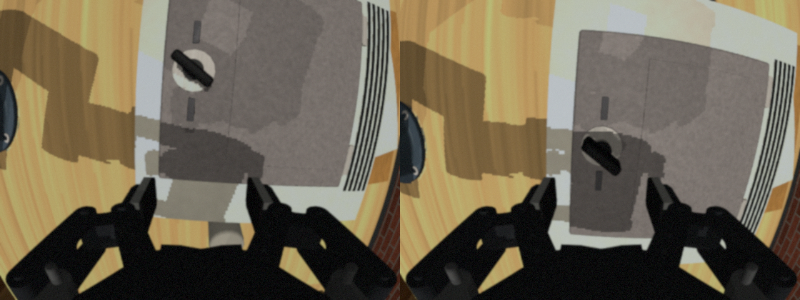

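The left frame (A) shows the wing centre near (192,68) with dashes at (196,32) and (191,109). The right frame (B) shows the wing near (602,155) with dashes at (605,107) and (598,181).

Run:
```python
from h import *
np.set_printoptions(precision=4,suppress=True)
R=[];D=[[],[]]
for n,w,ds in(("A",(269,95),((274,45),(267,153))),("B",(281,217),((287,150),(277,253)))):
    f=np.load(f"pics/{n}.npz");im=f["im"];g=im.max(2)
    lo=[max(w[0]-35,0),max(w[1]-35,0)];m=(g[lo[1]:w[1]+35,lo[0]:w[0]+35]<45).astype(np.uint8)
    k,l,st,c=cv2.connectedComponentsWithStats(m);i=1+np.argmax(st[1:,4])
    pts=np.argwhere(l==i)[:,::-1].astype(np.float32)+lo
    rc=cv2.minAreaRect(pts);b=cv2.boxPoints(rc);e=b[1]-b[0],b[2]-b[1]
    L=max(e,key=np.linalg.norm);cen=np.array(rc[0])
    print(n,st[i,4],rc)
    r=wray(cen,f["p"],f["R"]);R.append(r)
    q=[plane(wray(cen+s*L/2,f["p"],f["R"]),.2) for s in(-1,1)];v=q[1]-q[0];print(" wing dir",np.arctan2(v[1],v[0])%np.pi,np.linalg.norm(v),"cen@.2",plane(r,.2)[:2])
    for j,d in enumerate(ds):
        s=g[d[1]-22:d[1]+23,d[0]-9:d[0]+10].astype(float);t=np.median(s)
        mm=(s<t-12)&(s>0);kk,ll,ss,cc=cv2.connectedComponentsWithStats(mm.astype(np.uint8))
        i=1+np.argmax(ss[1:,4]);p=cc[i]+[d[0]-9,d[1]-22];D[j].append(wray(p,f["p"],f["R"]));print(" dash",p,ss[i,4],plane(D[j][-1],.164)[:2])
print("wing",meet(R));P=[meet(d) for d in D];print(P);m=(P[0][0]+P[1][0])/2;v=P[0][0]-P[1][0];print(m,np.arctan2(v[1],v[0])%np.pi)
```

```text
Traceback (most recent call last):
cv2.error: OpenCV(4.12.0) /io/opencv/modules/imgproc/src/convhull.cpp:143: error: (-215:Assertion failed) total >= 0 && (depth == CV_32F || depth == CV_32S) in function 'convexHull'
```

Create m.py:
```python
from h import *
np.set_printoptions(precision=4,suppress=True)
R=[];D=[[],[]]
for n,w,ds in(("A",(269,95),((274,45),(267,153))),("B",(281,217),((287,150),(277,253)))):
    f=np.load(f"pics/{n}.npz");im=f["im"];g=im.max(2)
    lo=[max(w[0]-35,0),max(w[1]-35,0)];m=(g[lo[1]:w[1]+35,lo[0]:w[0]+35]<45).astype(np.uint8)
    k,l,st,c=cv2.connectedComponentsWithStats(m);i=1+np.argmax(st[1:,4])
    pts=(np.argwhere(l==i)[:,::-1]+lo).astype(np.float32)
    rc=cv2.minAreaRect(pts);b=cv2.boxPoints(rc);e=b[1]-b[0],b[2]-b[1]
    L=max(e,key=np.linalg.norm);cen=np.array(rc[0])
    print(n,st[i,4],rc)
    r=wray(cen,f["p"],f["R"]);R.append(r)
    q=[plane(wray(cen+s*L/2,f["p"],f["R"]),.2) for s in(-1,1)];v=q[1]-q[0];print(" wing dir",np.arctan2(v[1],v[0])%np.pi,np.linalg.norm(v),"cen@.2",plane(r,.2)[:2])
    for j,d in enumerate(ds):
        s=g[d[1]-22:d[1]+23,d[0]-9:d[0]+10].astype(float);t=np.median(s)
        mm=(s<t-12)&(s>0);kk,ll,ss,cc=cv2.connectedComponentsWithStats(mm.astype(np.uint8))
        i=1+np.argmax(ss[1:,4]);p=cc[i]+[d[0]-9,d[1]-22];D[j].append(wray(p,f["p"],f["R"]));print(" dash",p,ss[i,4],plane(D[j][-1],.164)[:2])
print("wing",meet(R));P=[meet(d) for d in D];print(P);m=(P[0][0]+P[1][0])/2;v=P[0][0]-P[1][0];print(m,np.arctan2(v[1],v[0])%np.pi)
```

```bash
python3 m.py
```

```text
A 1144 ((267.7432556152344, 96.5405502319336), (68.88961029052734, 22.497568130493164), 36.02737808227539)
 wing dir 2.4966061550179304 0.04204628907214194 cen@.2 [0.4965 0.0339]
 dash [274.9472  44.795 ] 322 [0.5001 0.074 ]
 dash [266.8455 152.9359] 343 [ 0.4941 -0.005 ]
B 1486 ((285.07366943359375, 215.2218780517578), (66.9838638305664, 29.648094177246094), 40.0302619934082)
 wing dir 2.4203891210251536 0.044058335901537675 cen@.2 [0.4992 0.0379]
 dash [286.1023 151.2807] 342 [0.5002 0.0748]
 dash [277.7621 252.2097] 248 [ 0.4939 -0.0043]
wing (array([0.4977, 0.0347, 0.1906]), [0.001614077364575471, 0.001614077364575446])
[(array([0.5002, 0.0745, 0.1618]), [6.858045616613524e-05, 6.85804561661344e-05]), (array([ 0.494 , -0.0052,  0.1619]), [6.486129446828803e-05, 6.486129446828086e-05])]
[0.4971 0.0347 0.1618] 1.4934535573884045
```

Scaled: 0.02 m is 2, 0.001 m is 0.1, -0.1125 rad is -0.5625.

>>> {"op": "step_hand", "data": {
  "plan": [0.1,0,0,0,0,-0.5625,0,0,0,0,0,-0.5625,0,0,0,0,0,-0.5625,0,0,0,0,0,-0.5625,0,0,0,0,0,-0.5625,0,0,0,0,0,-0.5625,0,0,0,0,0,-0.5625,0,0,0,0,0,-0.5625,0,0,2,0,0,0,0,0,2,0,0,0,0,0,2,0,0,0,0,0,1.3,0,0,0,0,0,0,0,0,0,0,0,0,0,0,0]
}}

```text
t: 7.55
position: [0.4974, 0.034, 0.2019]
tcp_rot: [[-0.782, 0.623, -0.002], [0.623, 0.782, 0.0], [0.002, -0.001, -1.0]]
contact_force: [-0.2, 0.1, 1.0]
width: 0.0599
finger_force: 0.0
```

>>> {"op": "step_hand", "data": {
  "plan": [0,0,0,0,0,0,0,0,0,0,0,0,0,0,0,0,0,0,0,0,0,0,0,0,0,0,0,0,0,0,0,0,0,0,0,0],
  "jaw": 0,
  "squeeze": 40
}}

```text
t: 8.05
position: [0.4983, 0.0353, 0.2033]
tcp_rot: [[-0.783, 0.622, 0.002], [0.622, 0.783, 0.0], [-0.001, 0.002, -1.0]]
contact_force: [0.9, 2.5, 1.9]
width: 0.0094
finger_force: 43.8
```

Scaled: 0.122 rad is 0.61.

>>> {"op": "step_hand", "data": {
  "plan": [0,0,0,0,0,0.61,0,0,0,0,0,0.61,0,0,0,0,0,0.61,0,0,0,0,0,0.61,0,0,0,0,0,0.61,0,0,0,0,0,0.61,0,0,0,0,0,0.61,0,0,0,0,0,0.61,0,0,0,0,0,0,0,0,0,0,0,0],
  "jaw": 0,
  "squeeze": 60
}}

```text
t: 8.88
position: [0.4972, 0.0349, 0.2027]
tcp_rot: [[0.073, 0.997, -0.001], [0.997, -0.073, -0.0], [-0.0, -0.001, -1.0]]
contact_force: [-0.9, 1.0, 2.2]
width: 0.0089
finger_force: 64.6
```

>>> {"op": "step_hand", "data": {
  "plan": [0,0,0.3,0,0,0,0,0,0.3,0,0,0,0,0,0,0,0,0]
}}

```text
t: 9.13
position: [0.4973, 0.0349, 0.1962]
tcp_rot: [[0.075, 0.997, -0.001], [0.997, -0.075, -0.0], [-0.0, -0.001, -1.0]]
contact_force: [-2.7, -0.1, 5.1]
width: 0.0086
finger_force: 64.9
```

It's past the plate: 5 N at 6.5 mm, as the spring predicts. I'll continue to the bottom.

Scaled: 0.003 m is 0.3, 0.001 m is 0.1.

>>> {"op": "step_hand", "data": {
  "plan": [0,0,0.3,0,0,0,0,0,0.3,0,0,0,0,0,0.3,0,0,0,0,0,0.1,0,0,0,0,0,0,0,0,0,0,0,0,0,0,0]
}}

```text
t: 9.63
position: [0.4973, 0.0349, 0.1883]
tcp_rot: [[0.075, 0.997, -0.0], [0.997, -0.075, -0.0], [-0.0, 0.0, -1.0]]
contact_force: [-6.4, 1.1, 18.8]
width: 0.0089
finger_force: 67.1
```

>>> {"op": "step_hand", "data": {
  "plan": [0,0,0,0,0,0.6,0,0,0,0,0,0.6,0,0,0,0,0,0.6,0,0,0,0,0,0.6,0,0,0,0,0,0.6,0,0,0,0,0,0.6,0,0,0,0,0,0.6,0,0,0,0,0,0.6,0,0,0,0,0,0.6,0,0,0,0,0,0.6,0,0,0,0,0,0.6,0,0,0,0,0,0.6,0,0,0,0,0,0.6,0,0,0,0,0,0.2,0,0,0,0,0,0,0,0,0,0,0,0]
}}

```text
t: 10.97
position: [0.4963, 0.0363, 0.1882]
tcp_rot: [[0.994, -0.105, -0.002], [-0.105, -0.994, 0.002], [-0.002, -0.002, -1.0]]
contact_force: [-7.0, 5.6, 20.1]
width: 0.0086
finger_force: 67.2
```

```bash
python3 -c "
from h import *
s=env.sense();print(s['moment'],np.arctan2(*s['tcp_rot'][1::-1,0]))"
```

```text
[ 0.78300543  1.20070411 -0.02756367] -0.10492025271145795
```

Scaled: 0.04 rad is 0.2.

>>> {"op": "step_hand", "data": {
  "plan": [0,0,0,0,0,0.2,0,0,0,0,0,0,0,0,0,0,0,0]
}}

```text
t: 11.22
position: [0.4963, 0.0363, 0.1883]
tcp_rot: [[0.99, -0.144, -0.002], [-0.144, -0.99, 0.002], [-0.002, -0.002, -1.0]]
contact_force: [-5.7, 4.7, 19.3]
width: 0.0085
finger_force: 67.2
```

```bash
python3 -c "
from h import *
s=env.sense();print(s['moment'],np.arctan2(*s['tcp_rot'][1::-1,0]))"
```

```text
[ 0.86755999  1.17099464 -0.0250488 ] -0.14498280578324796
```

>>> {"op": "step_hand", "data": {
  "plan": [0,0,-0.3,0,0,0,0,0,-0.3,0,0,0,0,0,0,0,0,0,0,0,0,0,0,0]
}}

```text
t: 11.55
position: [0.4962, 0.0363, 0.1926]
tcp_rot: [[0.989, -0.145, -0.003], [-0.145, -0.989, 0.003], [-0.003, -0.002, -1.0]]
contact_force: [-2.6, 4.5, 6.7]
width: 0.009
finger_force: 65.3
```

Scaled: -0.002 m is -0.2.

>>> {"op": "step_hand", "data": {
  "plan": [0,0,-0.2,0,0,0,0,0,0,0,0,0,0,0,0,0,0,0]
}}

```text
t: 11.8
position: [0.4962, 0.0363, 0.1938]
tcp_rot: [[0.989, -0.145, -0.003], [-0.145, -0.989, 0.003], [-0.004, -0.002, -1.0]]
contact_force: [-1.4, 5.5, 2.0]
width: 0.0086
finger_force: 64.3
```

>>> {"op": "step_hand", "data": {
  "plan": [0,0,0,0,0,0,0,0,0,0,0,0,0,0,0,0,0,0,0,0,0,0,0,0,0,0,-2,0,0,0,0,0,-3,0,0,0,0,0,-3,0,0,0,0,0,0,0,0,0,0,0,0,0,0,0],
  "jaw": 0.06
}}

```text
t: 12.55
position: [0.499, 0.0345, 0.2763]
tcp_rot: [[0.989, -0.145, 0.005], [-0.145, -0.989, -0.001], [0.005, 0.0, -1.0]]
contact_force: [-0.1, 0.8, -0.7]
width: 0.0601
finger_force: 0.0
```

```bash
python3 look.py C
```

>>> {"op": "step_hand", "data": {
  "plan": [-3.5,0,0,0,0,0,-3.5,0,0,0,0,0,0,0,0,0,0,0,0,0,0,0,0,0,0,0,0,0,0,0]
}}

```text
t: 13.02
position: [0.4285, 0.0449, 0.2739]
tcp_rot: [[0.989, -0.145, -0.0], [-0.145, -0.989, -0.0], [-0.0, 0.0, -1.0]]
contact_force: [-0.1, 0.3, 0.0]
width: 0.0602
finger_force: 0.0
```

```bash
python3 look.py D
python3 -c "
import numpy as np,cv2
a,b=[np.load(f'pics/{n}.npz')['im'] for n in 'CD']
cv2.imwrite('pics/CD.png',cv2.resize(np.hstack([a,b]),(800,300))[:,:,::-1])"
```

```text
(no output)
```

View pics/CD.png

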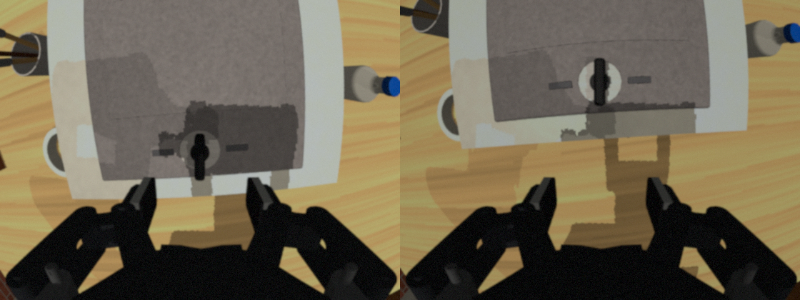

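The wing now stands front to back between the dashes, at about (199,157) in the left frame (C) and (599,82) in the right frame (D). I'll measure its angle and height.

```bash
sed -i 's/("A",(269,95),((274,45),(267,153))),("B",(281,217),((287,150),(277,253)))/("C",(280,219),((226,213),(331,207))),("D",(280,115),((224,119),(334,112)))/; s/-22:d\[1\]+23,d\[0\]-9:d\[0\]+10/-9:d[1]+10,d[0]-22:d[0]+23/; s/d\[0\]-9,d\[1\]-22/d[0]-22,d[1]-9/; s/,\.2)/,.19)/g' m.py; python3 m.py
```

```text
C 1071 ((279.0, 219.0), (64.0, 24.0), 90.0)
 wing dir 2.993784267905925 0.04602891757564674 cen@.2 [0.4987 0.0347]
 dash [233.4754 210.577 ] 305 [0.502  0.0695]
 dash [331.4291 206.3843] 268 [ 0.4945 -0.0049]
D 1089 ((279.3495788574219, 114.77732849121094), (24.54449462890625, 65.7475814819336), 10.954061508178711)
 wing dir 2.806490203754782 0.042140268117974965 cen@.2 [0.4968 0.0347]
 dash [223.9439 119.1807] 321 [0.5001 0.0746]
 dash [334.7449 111.4551] 345 [ 0.494  -0.0048]
wing (array([0.4968, 0.0349, 0.1841]), [0.00011905635746142834, 0.000119056357461417])
[(array([0.5   , 0.0735, 0.1564]), [0.0024269885538639327, 0.002426988553863914]), (array([ 0.494 , -0.0051,  0.1624]), [3.549917240895674e-05, 3.549917240898179e-05])]
[0.497  0.0342 0.1594] 1.4941046841935337
```

```bash
python3 -c "
from workcell import env
print(env.close_job())"
```

```text
the job is handed in; nothing more can be done
None
```

I shut the hatch, pushed the wing stud in and gave it a quarter turn clockwise. Heights and forces at release fit the click notch, the bottle, tin and tape were never approached, and the job is handed in (no verdict was returned).

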